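# Flip the go/no-go gauge plate against the tipping stop

## Robot

A 6-joint arm with a two-finger parallel gripper is mounted at the origin on the work surface. World frame = base frame: x ahead of the robot, y to its left, z up, the work surface at z = 0. Lengths are in m, angles in rad, forces in N, time in s.
With the tool pointing down it reaches from about 0.425 to 0.95 m from the base axis. Payload 3.5 kg.
Tool frame: the origin (TCP) lies at the very end of the fingers, on their centre line; the grasp point (between the pads) lies 19 mm behind it; z points along the fingers, y is the direction in which the jaws open and shut (so a half turn about z gives the same grasp; the last joint's range is limited). The gripper opens to 85 mm and grips with 20 to 120 N. Pads are 22 mm wide; open, the fingers measure 114 mm over their backs; the gripper's body (76 mm by 85 mm) begins 54 mm behind the grasp point. The pads swing forward as they close: fully open they stand 13 mm farther back than shut.
Start: joints at [1.126, 0.286, 1.577, -0, 1.279, -0.15], TCP at [0.196, 0.646, 0.231] pointing down, gripper open.
Joint ranges: [-2.77, 2.77], [-0.9, 2.22], [0.21, 2.48], [-1.53, 4.67], [0.24, 2.81], [-2.84, 2.84]. Speed limits (rad/s): [2.79, 2.79, 3.14, 3.14, 3.14, 3.14].

## Interface

Orientations are given as a unit quaternion [x, y, z, w].
In Python, from plant import ctrl, imaging gives the robot as it stands.
- The arm moves only by the shell command python3 -m creep 'ROWS' [OPENING] [FORCE]. ROWS is JSON, one flat list of numbers, 4 for each row, row after row: the shift along the tool's x, y, z in units of 25 mm (1.0 is 25 mm), then the turn about the tool's z in units of 5 degrees (1.0 is 5 degrees). A call has 1 to 20 rows; each row is the pose to reach, as a shift and turn from the pose commanded when the call began, along the tool's axes at that moment; what a row does not reach only later rows make up. A row lasts 1/12 s, in which the tool goes at most 41.7 mm and 7.16 degrees, less where a joint would pass 70% of its speed; a pose out of reach is approached as far as the arm can. A call with a gripper value outside its range is refused whole. OPENING is the closure in counts, from 0 (fully open) to 255 (shut), set as the call begins (- or left out, the last holds). The fingers move at their own pace and stop on an object; FORCE is the grip in N (left out, the last holds). Time passes only in rows, so rows that repeat a pose let the fingers close. It gives the time, the measured TCP pose, the force and the opening at its end, in the units of the state.
- ctrl.get_state(): the state, without advancing time (a new reading comes with each control period).
- imaging.read_camera(name): name is "side" or "top" or "wrist"; returns the picture (400x640x3 uint8, red, green, blue); there is no depth.
- imaging.camera_info(name): a dict with "intrinsics" (3x3 intrinsics, pixels), "origin" and "attitude" of the camera in the world. Camera axes: x right, y down, z forward; pixel columns grow to the right and rows downward; lengths in m; the calibration is good to about 2 mm. A picture is of the moment at which its call begins: read the wrist's pose just before it. camera_info takes no time and is no camera call; for the wrist camera it gives the pose at the moment of the call.
- ctrl.sign_off(): hands the job in, once; it reports no verdict.
Trained networks look in the newest picture that a camera, given by its name, has taken for a name from the list of things; names that differ only in an ending like _2 or _b are one class to them, and where a whole thing is asked for, a point or a joint stands for the part that bears it (a point fixed in the world has none). Each returns a list of dicts, best first, with "p" (0 to 1); they miss things now and then, are a little off and sometimes report something else, mostly with a low value. They report only what shows in the picture. A call takes as long as a camera call. They do not tell look-alikes from the thing itself.
- imaging.silhouettes(camera, name): "mask" (400x640 bool, what is visible of it) and "uv" ([column, row] in pixels, amid what is visible of it).
The state is a dict: "time": time; "qpos": joint angles; "dq": joint speeds; "joint_efforts": joint torques, N m; "eef_pos": TCP position; "tcp_rot": TCP orientation; "contact_force": force on the tool from outside, world axes, zero at the start; "wrist_torque": the same for the moment, N m; "opening": opening from 0.0 (shut) to 1.0 (fully open).
Only numpy, scipy, OpenCV 4.12 (cv2) and the standard library are available. Lean on these libraries where they do the work, as an engineer would, in place of code of your own. Each camera call takes 0.05 s, during which the arm holds its last target.

## Task

The black gauge plate lies with its green side up; turn it over so that its red side is up, without picking it up. Push it with the fingers along the bench against the sloped blue stop until its far end rides up and the plate stands leaning on the stop, let it lean there for a moment, then push its raised top back over from behind so that it falls flat on the bench in front of the stop. Keep one end of the plate down on or close to the bench throughout, and leave the carabiners and the brass punch where they are.

Things in the scene. Friction and masses are not known exactly. Their poses are not given: they have to be found in the camera images.
- gauge: Flat black plastic gauge plate, 110 (own x) x 92 (own y) x 12 mm, 90 to 185 g, too wide to grasp across; both ends round-nosed, radius 6 mm (push there at half thickness or lower). Green panel on its +z face, up at first, red on its -z face. Origin: centre of the red face: at z = 0 at first, 12 mm once flipped. Starts flat before the stop, own x within 0.25 rad of the stop's, far end 15 to 55 mm from the toe.
- edge_a (a point): On the gauge plate: middle of the end at own +x (the end facing the stop at the start), at half thickness: 55 mm from the plate's centre.
- edge_b (a point): On the gauge plate: middle of the end at own -x (facing the robot at the start), at half thickness.
- stop: Fixed blue polished steel stop, slippery (friction about 0.2), 180 mm wide (own y). Origin: middle of its toe line, where the slope meets the bench; +x level, from the toe into the stop, away from the robot. The face rises at 50 degrees to 8 mm high, 62 to 22 mm high, then 74 to its top edge, 25 mm in and 60 mm high. Behind: two ribs 38 mm high (to x = 58 mm), a 6 mm flange to x = 80 mm.
- carabiner1: Orange carabiner lying flat, about 110 x 58 x 10 mm, to the left of the stop's front. Leave alone. Origin: its centre, on the bench.
- screwgate: Chrome steel screwgate carabiner lying flat, about 110 x 58 x 13 mm, to the right of the stop's front. Leave alone. Origin: its centre, on the bench.
- punch: Brass pin punch, 12 mm thick and 118 mm long, lying on the bench behind the stop. Leave alone. Origin: under its middle, on the bench.
- carabiner2: Orange carabiner lying flat, farther left, same size. Leave alone. Origin: its centre, on the bench.
- carabiner3: Orange carabiner lying flat, farther right, same size. Leave alone. Origin: its centre, on the bench.
- stop_top (a point): Middle of the stop's straight top edge (25 mm in, 60 mm high), its highest point. Pushed in at bench level, the plate's far end slides up the slope; with its near end 15 mm before the toe it leans at about 60 degrees, its end some 35 mm above this edge, and stays so by friction when let go. Pushed towards -x above this edge, it pivots on its lower end and falls back.
There are look-alikes about, which are no part of the job. What is shaped like the stop but orange is not meant.

How it is judged:
On the way:
1. the gauge plate stands tipped up 40 to 85 degrees, far end up, leaning on the stop for a moment (angle between gauge's own z axis and vertical between 0.7 and 1.48 rad and contact force between gauge and stop above 0.03 N and height (world z) of edge_a above 0.06 m), for 0.3 s.
At the end, for the whole second after the job is handed in: The gauge plate lies flat on the bench, red side up (within 6 degrees), at rest, its centre 0 to 200 mm in front of the stop's toe and within 110 mm of its middle sideways (angle between gauge's own z axis and vertical above 3.04 rad and height (world z) of gauge between 0.008 and 0.016 m and x of gauge in the frame of stop between -0.2 and 0 m and y of gauge in the frame of stop between -0.11 and 0.11 m and linear speed of gauge below 0.02 m/s); the robot touches nothing.
It fails at once if the gauge plate is lifted: both of its ends more than 35 mm above the bench (height (world z) of each of edge_a, edge_b above 0.035 m).
It fails at once if a carabiner, the screwgate or the punch is moved by more than 20 mm (distance of any of carabiner1, carabiner2, carabiner3, screwgate, punch from where it was at the start of the episode above 0.02 m).
It also fails if it takes over 51 s, if anything falls off the work surface, if the arm or the gripper's body presses on something with over 40 N, if the wrist force passes 120 N, or if a joint passes its speed limit or range.

## Working session

There is one attempt and no reset: what is moved stays moved. The work goes in short steps, Python scripts to look and compute and a shell command to move; the robot and the scene stay as the last step left them, time stands still between calls to the robot, and variables do not carry over. Pictures are saved under pics/ and viewed, and the job is handed in when it is done.

```bash
ls; mkdir -p pics; python3 - <<'E'
from plant import ctrl, imaging
import cv2
s=ctrl.get_state()
print(s)
for n in ("side","top","wrist"):
    i=imaging.camera_info(n);print(n,i)
    im=imaging.read_camera(n)
    cv2.imwrite(f"pics/{n}0.png",im[:,:,::-1])
E
```

```text
pics
{'time': 0.0, 'qpos': array([ 1.12598436e+00,  2.87212628e-01,  1.57817563e+00, -1.55756439e-05,
        1.27860708e+00, -1.50019543e-01]), 'dq': array([ 1.28121561e-03, -4.62803550e-06, -8.81987857e-04, -9.38578691e-05,
       -1.09822899e-03, -9.28507588e-05]), 'joint_efforts': array([ 7.05223320e-04, -4.05978942e+01, -2.92626214e+01, -6.02118325e-05,
        5.80104446e-03,  3.75346133e-06]), 'eef_pos': array([0.19581641, 0.64528411, 0.22991661]), 'tcp_rot': array([ 1.46860744e-01,  9.89156448e-01, -1.15078411e-03, -3.44925988e-04]), 'contact_force': array([-0.3462705 ,  0.15713811,  0.82029375]), 'wrist_torque': array([ 0.00733711, -0.05619863,  0.02005641]), 'opening': 0.998802162897186}
side {'intrinsics': array([[386.60320472,   0.        , 320.60775145],
       [  0.        , 386.60320472, 198.74398772],
       [  0.        ,   0.        ,   1.        ]]), 'origin': array([0.54577794, 0.84696181, 0.56881407]), 'attitude': array([-0.03660021,  0.86766121, -0.49560062,  0.01429944])}
top {'intrinsics': array([[422.38908011,   0.        , 322.915466  ],
       [  0.        , 422.38908011, 194.13232087],
       [  0.        ,   0.        ,   1.        ]]), 'origin': array([0.48115851, 0.00286488, 1.11328143]), 'attitude': array([-0.69857767,  0.71360533, -0.03072492,  0.04257524])}
wrist {'intrinsics': array([[355.09689542,   0.        , 316.58077371],
       [  0.        , 355.09689542, 201.01199339],
       [  0.        ,   0.        ,   1.        ]]), 'origin': array([0.13060141, 0.66499892, 0.37364622]), 'attitude': array([0.79602046, 0.59023213, 0.07916471, 0.10821467])}
```

View pics/top0.png

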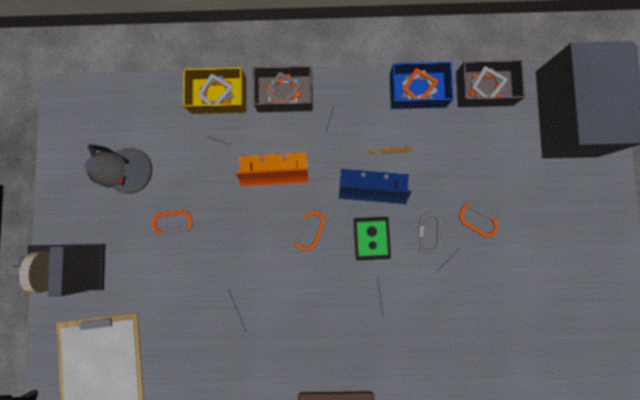

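View pics/side0.png

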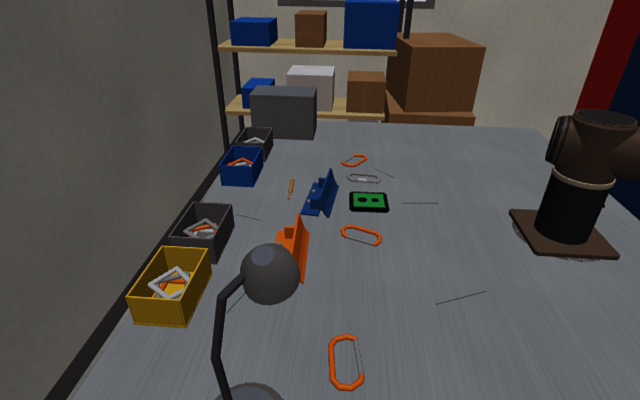

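The top view shows the blue stop at about (374,186). The orange look-alike stop is at (273,168) and is not meant. The gauge, with its green panel, is at (372,238), with carabiner1 at (312,232), the screwgate at (428,232), carabiner3 at (478,220), carabiner2 at (172,222) and the punch at (389,150). Next I'll take a close crop and measure.

```bash
cat > h.py <<'E'
from plant import ctrl, imaging
import cv2, numpy as np
from scipy.spatial.transform import Rotation as R
def ray(cam,uv,z,info=None):
    i=info or imaging.camera_info(cam);K=i["intrinsics"]
    d=R.from_quat(i["attitude"]).as_matrix()@np.linalg.inv(K)@np.array([uv[0],uv[1],1.])
    o=i["origin"];return o+d*(z-o[2])/d[2]
def proj(cam,P,info=None):
    i=info or imaging.camera_info(cam)
    p=(np.atleast_2d(P)-i["origin"])@R.from_quat(i["attitude"]).as_matrix()
    q=p@i["intrinsics"].T;return q[:,:2]/q[:,2:]
E
python3 - <<'E'
from h import *
im=imaging.read_camera("top")
c=im[130:270,280:510];cv2.imwrite("pics/crop.png",cv2.resize(c,None,fx=3.4,fy=3.4,interpolation=cv2.INTER_CUBIC)[:,:,::-1])
for n in ("gauge","stop","screwgate","carabiner1","punch"):
    for r in imaging.silhouettes("top",n):
        m=r["mask"].astype(np.uint8)
        if m.sum()<5: continue
        z=0.012 if n=="gauge" else 0.01
        rc=cv2.minAreaRect(cv2.findNonZero(m)); b=cv2.boxPoints(rc)
        print(n,round(r["p"],2),np.round(r["uv"]),m.sum(),ray("top",r["uv"],z)[:2].round(3))
        print("  ",b.round(1).tolist(),[ray("top",q,z)[:2].round(4).tolist() for q in b])
E
```

```text
gauge 0.9 [370. 236.] 1453 [ 0.484 -0.101]
   [[352.1000061035156, 218.1999969482422], [388.1000061035156, 216.3000030517578], [390.3999938964844, 258.79998779296875], [354.29998779296875, 260.70001220703125]] [[0.5313, -0.0544], [0.5343, -0.1482], [0.4249, -0.15], [0.4219, -0.0572]]
gauge 0.47 [424. 232.] 512 [ 0.492 -0.241]
   [[417.0, 212.0], [440.0, 212.0], [440.0, 253.0], [417.0, 253.0]] [[0.5439, -0.2235], [0.5426, -0.283], [0.4371, -0.2778], [0.4383, -0.2189]]
stop 0.67 [270. 171.] 2094 [0.661 0.159]
   [[234.1999969482422, 154.6999969482422], [305.8999938964844, 151.6999969482422], [307.29998779296875, 183.5], [235.5, 186.5]] [[0.707, 0.2544], [0.7105, 0.063], [0.6252, 0.0609], [0.6215, 0.2507]]
stop 0.63 [375. 186.] 2078 [ 0.615 -0.116]
   [[337.70001220703125, 198.6999969482422], [340.20001220703125, 168.5], [411.6000061035156, 174.60000610351562], [409.0, 204.6999969482422]] [[0.5833, -0.0182], [0.6632, -0.0269], [0.6428, -0.2139], [0.5634, -0.2039]]
screwgate 0.54 [424. 236.] 472 [ 0.482 -0.238]
   [[417.0, 212.0], [440.0, 212.0], [440.0, 253.0], [417.0, 253.0]] [[0.544, 
[... 660 characters left out ...]
0.073]
   [[292.6000061035156, 246.6999969482422], [306.20001220703125, 208.1999969482422], [326.29998779296875, 215.3000030517578], [312.70001220703125, 253.8000030517578]] [[0.4606, 0.1017], [0.5601, 0.0647], [0.5405, 0.0126], [0.4414, 0.0499]]
punch 0.61 [397. 149.] 118 [ 0.711 -0.178]
   [[381.0, 148.0], [409.0, 148.0], [409.0, 152.0], [381.0, 152.0]] [[0.7157, -0.1362], [0.7139, -0.2101], [0.7031, -0.2097], [0.7049, -0.1358]]
punch 0.61 [316. 237.] 324 [0.485 0.04 ]
   [[293.29998779296875, 247.0], [306.70001220703125, 208.39999389648438], [326.1000061035156, 215.1999969482422], [312.70001220703125, 253.8000030517578]] [[0.4599, 0.1], [0.5595, 0.0635], [0.5408, 0.013], [0.4416, 0.0498]]
```

View pics/crop.png

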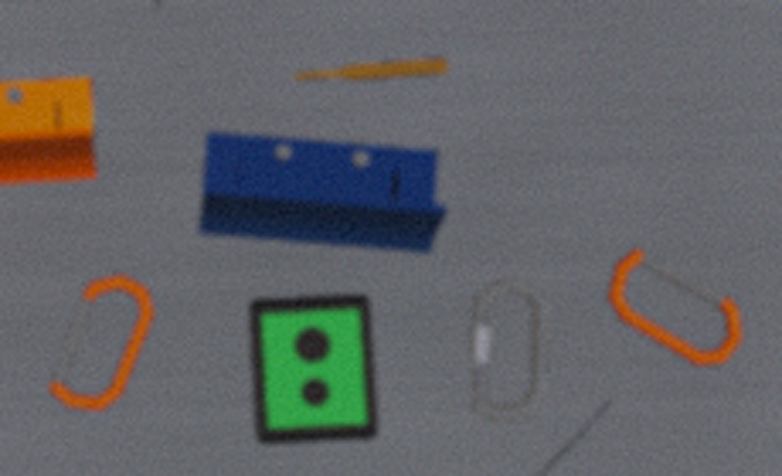

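```bash
python3 - <<'E'
from h import *
a=ray("top",(338.8,198.8),0)[:2];b=ray("top",(406.5,203.8),0)[:2]
c=ray("top",(339.7,186.8),0.06)[:2];d=ray("top",(410.3,191.2),0.06)[:2]
f=lambda p,q:(np.degrees(np.arctan2(q[1]-p[1],q[0]-p[0]))+90,np.linalg.norm(p-q))
print(a,b,f(a,b),(a+b)/2);print(c,d,f(c,d),(c+d)/2)
O=np.array([.5745,-.1105]);yaw=np.radians(-5.6)
M=lambda x,y,z:np.r_[O+np.array([[np.cos(yaw),-np.sin(yaw)],[np.sin(yaw),np.cos(yaw)]])@[x,y],z]
im=imaging.read_camera("top")[:,:,::-1].copy()
S=6
v=cv2.resize(im[150:270,300:432],None,fx=S,fy=S-1,interpolation=cv2.INTER_CUBIC)
def line(pts,col):
    q=proj("top",np.array(pts));q=((q-[300,150]+.5)*[S,S-1]).astype(int);cv2.polylines(v,[q.reshape(-1,1,2)],True,col,1)
line([M(0,.09,0),M(0,-.09,0),M(.025,-.09,.06),M(.025,.09,.06)],(0,255,255))
line([M(0.08,.09,0.006),M(0.08,-.09,0.006)],(0,255,255))
G=np.array([.478,-.1025]);g=np.radians(1.5);r=np.array([[np.cos(g),-np.sin(g)],[np.sin(g),np.cos(g)]])
line([np.r_[G+r@[sx*.055,sy*.046],.006] for sx,sy in((1,1),(1,-1),(-1,-1),(-1,1))],(0,0,255))
cv2.imwrite("pics/ov.png",v)
E
```

```text
[ 0.58389058 -0.02140007] [ 0.56674144 -0.19931207] (np.float64(-5.50579666808315), np.float64(0.17873660763908847)) [ 0.57531601 -0.11035607]
[ 0.60854505 -0.02308304] [ 0.59349621 -0.19916845] (np.float64(-4.884817836800082), np.float64(0.17672729831676623)) [ 0.60102063 -0.11112574]
```

View pics/ov.png

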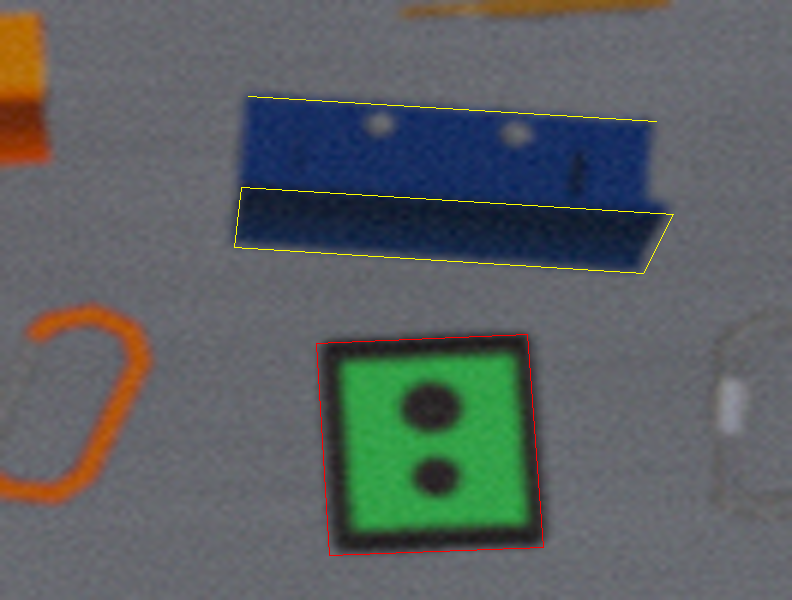

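```bash
python3 -m creep '[-16.8,-13.5,1.2,-2.26, -16.8,-13.5,1.2,-2.26, -16.8,-13.5,1.2,-2.26, -16.8,-13.5,1.2,-2.26, -16.8,-13.5,1.2,-2.26, -16.8,-13.5,1.2,-2.26, -16.8,-13.5,1.2,-2.26, -16.8,-13.5,1.2,-2.26, -16.8,-13.5,1.2,-2.26, -16.8,-13.5,1.2,-2.26, -16.8,-13.5,1.2,-2.26, -16.8,-13.5,1.2,-2.26, -16.8,-13.5,1.2,-2.26, -16.8,-13.5,1.2,-2.26]' 170 40
```

```text
time: 1.67
eef_pos: [0.5032, 0.1957, 0.2014]
tcp_rot: [0.052, 0.999, -0.001, 0.001]
contact_force: [-0.3, -0.5, 0.2]
opening: 0.335
```

```bash
cat >> h.py <<'E'
O=np.array([.5745,-.1105]);YAW=np.radians(-5.6)
EX=np.array([np.cos(YAW),np.sin(YAW)]);EY=np.array([-EX[1],EX[0]])
def w(x,y): return O+x*EX+y*EY
def instop(p): d=np.asarray(p)[:2]-O; return np.array([d@EX,d@EY])
def rows(x,y,z):
    s=ctrl.get_state();m=R.from_quat(s["tcp_rot"]).as_matrix()
    print("stop-frame now",instop(s["eef_pos"]).round(4),"z",s["eef_pos"][2].round(4),"units",((np.r_[w(x,y),z]-s["eef_pos"])@m/.025).round(2),"F",s["contact_force"].round(1),"yaw tooly",np.degrees(np.arctan2(m[1,1],m[0,1])).round(2),"t",s["time"])
E
python3 -c "
from h import *
rows(-.173,-.0015,.06)
print(w(-.173,-.0015))"
```

```text
stop-frame now [-0.1008  0.2978] z 0.2014 units [  2.82 -11.98   5.67] F [-0.3 -0.5  0.2] yaw tooly 84.03 t 1.6667
[ 0.40217929 -0.095111  ]
```

```bash
python3 -m creep '[1,-6,2,0, 2.8,-12,3,0, 2.8,-12,4,0, 2.8,-12,5.6,0, 2.8,-12,5.6,0, 2.8,-12,5.6,0, 2.8,-12,5.6,0, 2.8,-12,5.6,0, 2.8,-12,5.6,0, 2.8,-12,5.6,0, 2.8,-12,5.6,0, 2.8,-12,5.6,0, 2.8,-12,5.6,0]' && python3 -c "
from h import *
rows(-.173,-.0015,.03)
print(ctrl.get_state()['qpos'])
cv2.imwrite('pics/w1.png',imaging.read_camera('wrist')[:,:,::-1])
cv2.imwrite('pics/s1.png',imaging.read_camera('side')[100:300,200:520,::-1].repeat(2,0).repeat(2,1))"
```

```text
time: 2.75
eef_pos: [0.4022, -0.09, 0.0624]
tcp_rot: [0.048, 0.999, -0.0, 0.001]
contact_force: [0.1, 0.6, -0.8]
opening: 0.329
stop-frame now [-0.1734  0.0036] z 0.0624 units [-0.01 -0.2   1.3 ] F [ 0.1  0.6 -0.8] yaw tooly 84.54 t 2.75
[-4.67697859e-01 -8.66217157e-02  2.32348426e+00  3.56605955e-04
  9.02516583e-01 -1.94336712e+00]
```

View pics/w1.png

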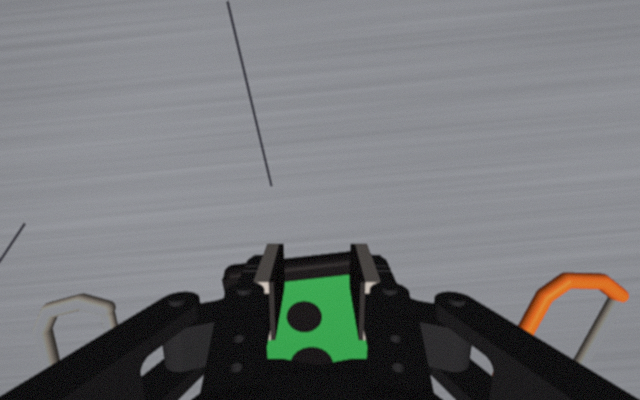

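View pics/s1.png

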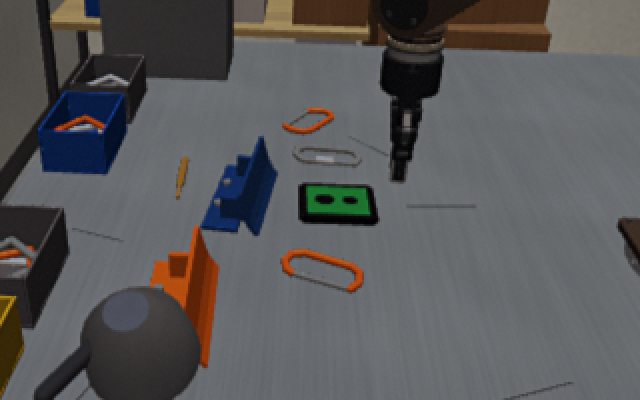

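```bash
python3 -m creep '[0,-0.2,0.7,0, 0,-0.2,1.4,0, 0,-0.2,1.9,0, 0,-0.2,2.0,0, 0,-0.2,2.1,0, 0,-0.2,2.1,0]' && python3 -c "
from h import *
rows(-.173,-.0015,.003)
cv2.imwrite('pics/s2.png',imaging.read_camera('side')[150:250,300:440,::-1].repeat(5,0).repeat(5,1))"
```

```text
time: 3.35
eef_pos: [0.4009, -0.0955, 0.0091]
tcp_rot: [0.048, 0.999, -0.0, 0.0]
contact_force: [0.2, 0.6, 0.3]
opening: 0.332
stop-frame now [-0.1742 -0.0021] z 0.0091 units [-0.05  0.02  0.24] F [0.2 0.6 0.3] yaw tooly 84.46 t 3.35
```

View pics/s2.png

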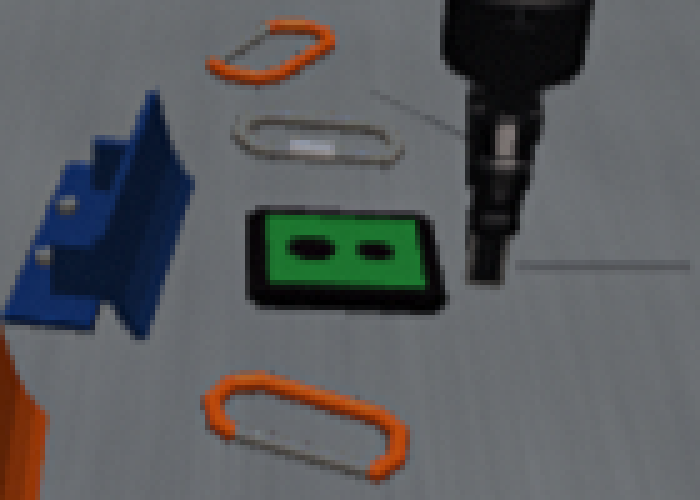

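```bash
python3 -m creep '[0,0,0.1,0, 0,0,0.2,0, 0,0,0.2,0]'; python3 -m creep '[0,0,0.1,0, 0,0,0.1,0]';python3 -m creep '[0,0,0.1,0, 0,0,0.1,0]'
```

```text
time: 3.65
eef_pos: [0.4006, -0.0958, 0.0039]
tcp_rot: [0.049, 0.999, -0.0, 0.0]
contact_force: [-0.2, 0.3, -0.4]
opening: 0.335
time: 3.82
eef_pos: [0.4004, -0.0958, 0.0011]
tcp_rot: [0.049, 0.999, 0.0, -0.0]
contact_force: [-0.3, 0.3, 0.5]
opening: 0.332
time: 3.98
eef_pos: [0.4009, -0.0961, -0.0003]
tcp_rot: [0.049, 0.999, 0.0, -0.0]
contact_force: [-2.9, 2.4, 8.6]
opening: 0.334
```

```bash
python3 -m creep '[0,0,-0.15,0, -0.2,0,-0.15,0, -0.4,0,-0.15,0, -0.6,0,-0.15,0, -0.8,0,-0.15,0, -1.0,0,-0.15,0, -1.2,0,-0.15,0, -1.4,0,-0.15,0, -1.6,0,-0.15,0, -1.8,0,-0.15,0, -1.8,0,-0.15,0]' && python3 -c "
from h import *
rows(-.026,-.0015,.002)
cv2.imwrite('pics/s3.png',imaging.read_camera('side')[150:250,300:440,::-1].repeat(4,0).repeat(4,1))
cv2.imwrite('pics/t3.png',imaging.read_camera('top')[150:270,300:440,::-1].repeat(4,0).repeat(4,1))"
```

```text
time: 4.9
eef_pos: [0.4466, -0.1006, 0.0029]
tcp_rot: [0.049, 0.999, -0.0, 0.001]
contact_force: [0.9, -0.2, -0.1]
opening: 0.338
stop-frame now [-0.1282 -0.0026] z 0.0029 units [-4.09  0.04  0.04] F [ 0.9 -0.2 -0.1] yaw tooly 84.41 t 4.9
```

View pics/s3.png

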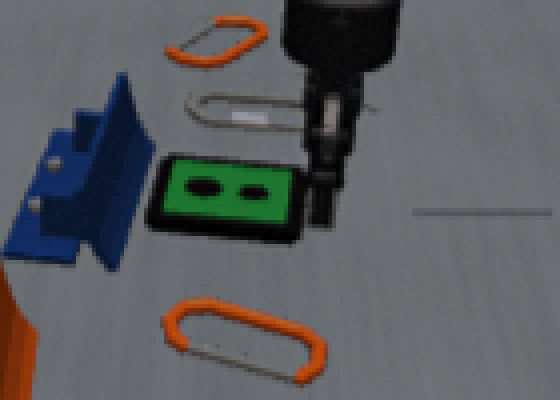

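View pics/t3.png

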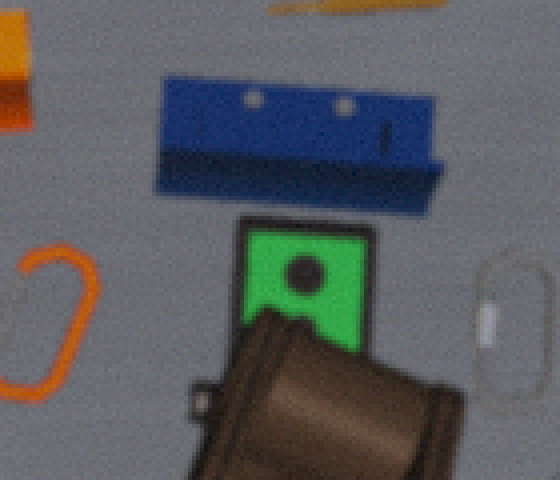

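The plate is square to the stop, with its far end just before the toe. I'll push on.

```bash
python3 -m creep '[-0.2,0,0.0,0, -0.4,0,0,0, -0.6,0,0,0, -0.8,0,0,0, -1.0,0,0,0, -1.2,0,0,0, -1.4,0,0,0, -1.6,0,0,0, -1.8,0,0,0, -2.0,0,0,0, -2.0,0,0,0]' && python3 -c "
from h import *
rows(-.026,-.0015,.002)
cv2.imwrite('pics/s4.png',imaging.read_camera('side')[150:250,300:440,::-1].repeat(4,0).repeat(4,1))
cv2.imwrite('pics/t4.png',imaging.read_camera('top')[150:270,300:440,::-1].repeat(4,0).repeat(4,1))"
```

```text
time: 5.92
eef_pos: [0.4971, -0.1057, 0.0033]
tcp_rot: [0.049, 0.999, -0.0, 0.002]
contact_force: [-0.1, 0.0, -0.1]
opening: 0.333
stop-frame now [-0.0775 -0.0028] z 0.0033 units [-2.06  0.05  0.06] F [-0.1  0.  -0.1] yaw tooly 84.41 t 5.9167
```

View pics/s4.png

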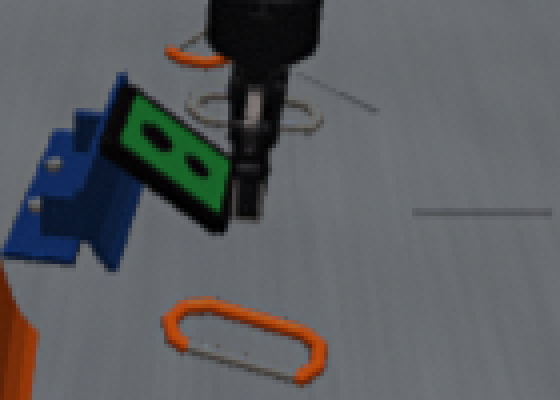

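View pics/t4.png

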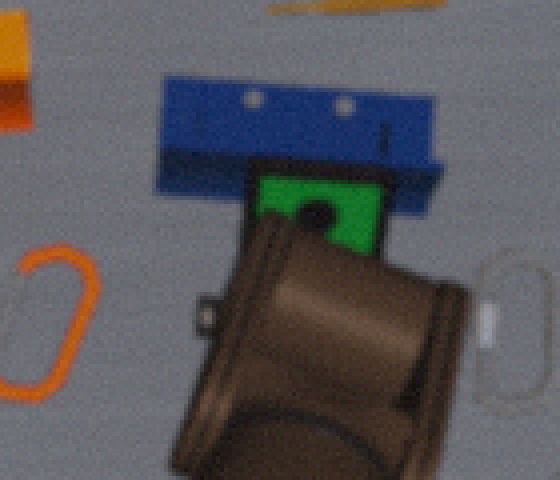

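The far end has risen to about (120,90) in the crop, with the near end on the bench against the fingers.

```bash
python3 -m creep '[-0.2,0,0.04,0, -0.4,0,0.04,0, -0.6,0,0.04,0, -0.8,0,0.04,0, -1.0,0,0.04,0, -1.2,0,0.04,0, -1.4,0,0.04,0, -1.55,0,0.04,0, -1.7,0,0.04,0, -1.85,0,0.04,0, -2.0,0,0.04,0, -2.0,0,0.04,0]' && python3 -c "
from h import *
rows(-.026,-.0015,.002)
cv2.imwrite('pics/s5.png',imaging.read_camera('side')[150:250,300:440,::-1].repeat(4,0).repeat(4,1))
cv2.imwrite('pics/t5.png',imaging.read_camera('top')[150:270,300:440,::-1].repeat(4,0).repeat(4,1))"
```

```text
time: 7.02
eef_pos: [0.5457, -0.1102, 0.0018]
tcp_rot: [0.049, 0.999, -0.0, 0.001]
contact_force: [0.1, 0.0, -0.2]
opening: 0.335
stop-frame now [-0.0287 -0.0025] z 0.0018 units [-0.11  0.04 -0.01] F [ 0.1  0.  -0.2] yaw tooly 84.41 t 7.0167
```

View pics/s5.png

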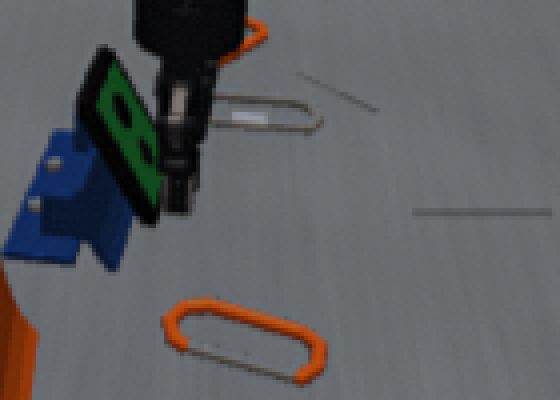

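View pics/t5.png

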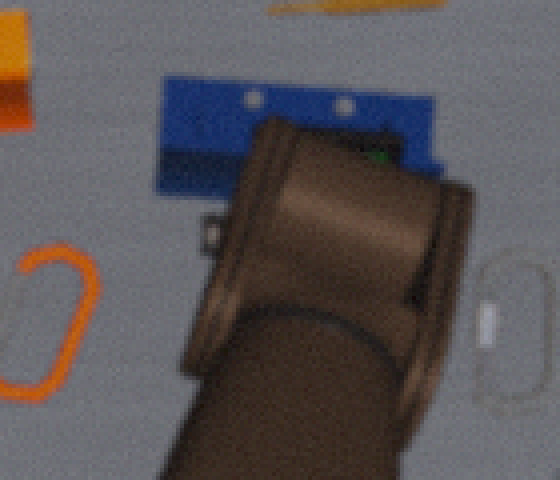

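It leans at about 60° with its top above the stop edge. I'll hold there, then back off gently.

```bash
python3 -m creep '[0,0,0,0, 0,0,0,0, 0,0,0,0, 0,0,0,0, 0.1,0,0,0, 0.2,0,0,0, 0.4,0,0,0, 0.7,0,0,0, 1.2,0,0,0, 1.8,0,0,0, 1.8,0,0,0, 1.8,0,0,0]' && python3 -c "
from h import *
rows(-.09,-.0015,.17);rows(.09,-.0015,.17);
cv2.imwrite('pics/s6.png',imaging.read_camera('side')[130:250,270:440,::-1].repeat(4,0).repeat(4,1))
cv2.imwrite('pics/t6.png',imaging.read_camera('top')[150:270,300:440,::-1].repeat(4,0).repeat(4,1))"
```

```text
time: 8.12
eef_pos: [0.4992, -0.1053, 0.0014]
tcp_rot: [0.049, 0.999, 0.0, -0.0]
contact_force: [0.9, -0.8, 0.8]
opening: 0.337
stop-frame now [-0.0754 -0.0022] z 0.0014 units [ 0.59  0.03 -6.74] F [ 0.9 -0.8  0.8] yaw tooly 84.39 t 8.1167
stop-frame now [-0.0754 -0.0022] z 0.0014 units [-6.61  0.03 -6.75] F [ 0.9 -0.8  0.8] yaw tooly 84.39 t 8.1167
```

View pics/s6.png

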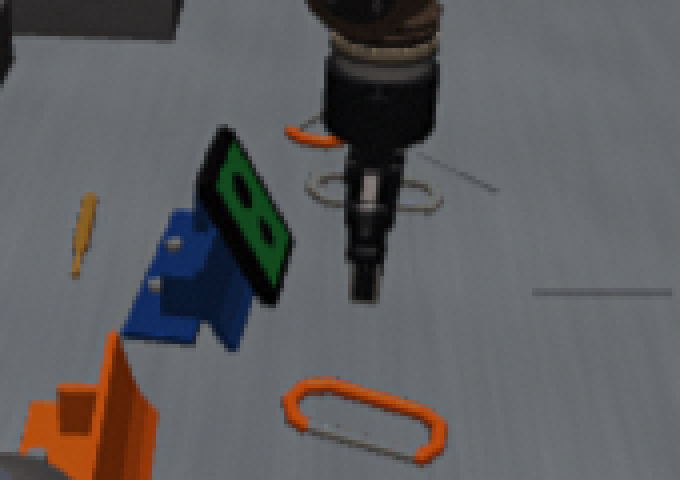

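View pics/t6.png

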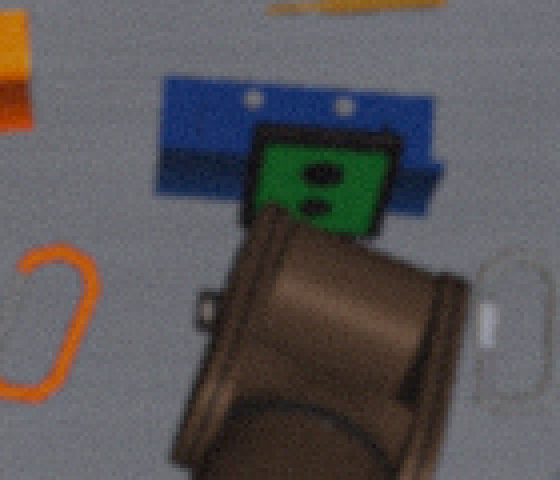

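```bash
python3 -m creep '[0.3,0,-1.5,0, 0.5,0,-3,0, 0.5,0,-4.5,0, 0,0,-6,0, -1,0,-7.5,0, -2.2,0,-7.5,0, -3.5,0,-7.5,0, -5,0,-7.5,0, -6.5,0,-7.5,0, -7.4,0,-7.5,0, -7.4,0,-7.5,0, -7.4,0,-7.5,0]' && python3 -c "
from h import *
for uv in ((364.5,181),(400,183.8)): print(instop(ray('top',uv,.1)))
rows(.09,-.004,.08);
cv2.imwrite('pics/s7.png',imaging.read_camera('side')[100:250,270:440,::-1].repeat(4,0).repeat(4,1))
"
```

```text
time: 9.22
eef_pos: [0.6852, -0.1236, 0.1883]
tcp_rot: [0.049, 0.999, 0.0, -0.0]
contact_force: [-0.7, -0.4, 0.3]
opening: 0.332
[0.03901526 0.03215511]
[ 0.03862138 -0.05349628]
stop-frame now [ 0.1115 -0.0023] z 0.1883 units [ 0.86 -0.07  4.33] F [-0.7 -0.4  0.3] yaw tooly 84.44 t 9.2167
```

View pics/s7.png

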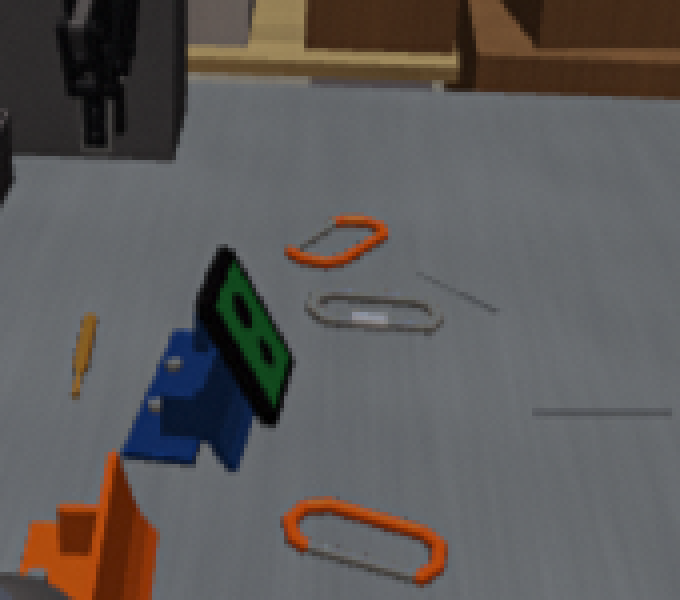

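```bash
python3 -m creep '[0.2,-0.3,0.6,0, 0.5,-0.3,1.5,0, 0.6,-0.3,2.5,0, 0.6,-0.3,3.5,0, 0.6,-0.3,4.2,0, 0.6,-0.3,4.4,0, 0.6,-0.3,4.4,0]' && python3 -c "
from h import *
rows(-.0,-.01,.078);
cv2.imwrite('pics/s8.png',imaging.read_camera('side')[100:250,270:440,::-1].repeat(4,0).repeat(4,1))
"
```

```text
time: 9.85
eef_pos: [0.6665, -0.129, 0.0773]
tcp_rot: [0.049, 0.999, 0.001, -0.002]
contact_force: [0.3, -0.4, 0.2]
opening: 0.332
stop-frame now [ 0.0934 -0.0095] z 0.0773 units [ 3.73 -0.02 -0.01] F [ 0.3 -0.4  0.2] yaw tooly 84.4 t 9.85
```

View pics/s8.png

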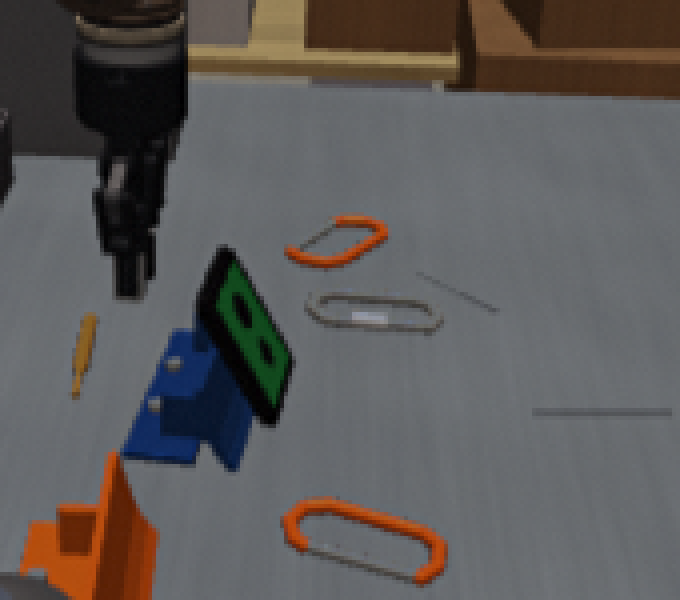

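```bash
python3 -m creep '[0.4,0,0,0, 0.8,0,0,0, 1.2,0,0,0, 1.4,0,0,0, 1.6,0,0,0, 1.8,0,0,0, 2.0,0,0,0, 2.2,0,0,0, 2.4,0,0,0, 2.6,0,0,0, 2.8,0,0,0, 3.0,0,0,0, 3.0,0,0,0]' && python3 -c "
from h import *
rows(-.03,-.01,.078);
cv2.imwrite('pics/s9.png',imaging.read_camera('side')[100:250,270:440,::-1].repeat(4,0).repeat(4,1))
"
```

```text
time: 10.98
eef_pos: [0.5927, -0.122, 0.0787]
tcp_rot: [0.049, 0.999, 0.0, -0.001]
contact_force: [-0.1, -0.4, 0.1]
opening: 0.332
stop-frame now [ 0.0192 -0.0097] z 0.0787 units [ 1.97 -0.01  0.03] F [-0.1 -0.4  0.1] yaw tooly 84.41 t 10.9833
```

View pics/s9.png

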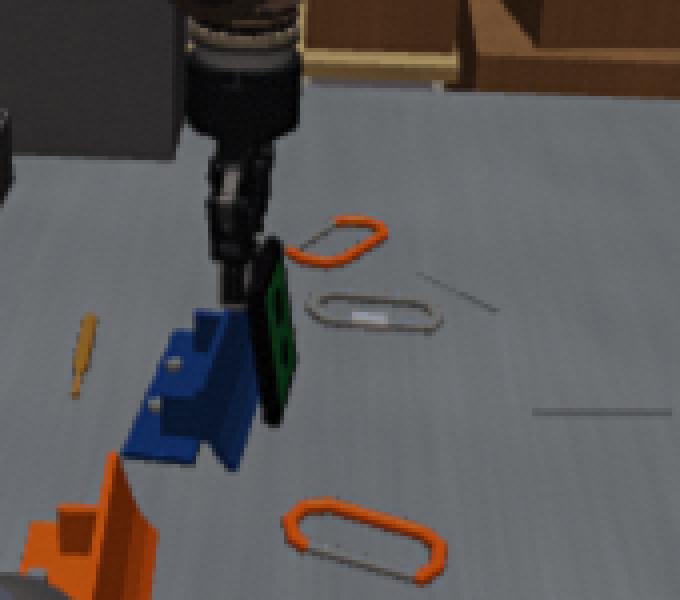

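The plate is nearly vertical, its lower end has stayed put, and the fingers are behind it. I'll keep pushing.

```bash
python3 -m creep '[0.2,0,0,0, 0.4,0,0,0, 0.6,0,0,0, 0.8,0,0,0, 1.0,0,0,0, 1.2,0,0,0, 1.4,0,0,0, 1.6,0,0,0, 1.8,0,0,0, 2.0,0,0,0, 2.0,0,0,0, 2.0,0,0,0, 2.0,0,0,0]' && python3 -c "
from h import *
rows(-.03,-.01,.078);
cv2.imwrite('pics/s10.png',imaging.read_camera('side')[100:250,270:440,::-1].repeat(4,0).repeat(4,1))
"
```

```text
time: 12.12
eef_pos: [0.5443, -0.1175, 0.0792]
tcp_rot: [0.049, 0.999, -0.0, 0.0]
contact_force: [-0.8, 0.0, -0.7]
opening: 0.332
stop-frame now [-0.0294 -0.0099] z 0.0792 units [ 0.02 -0.    0.05] F [-0.8  0.  -0.7] yaw tooly 84.41 t 12.1167
```

View pics/s10.png

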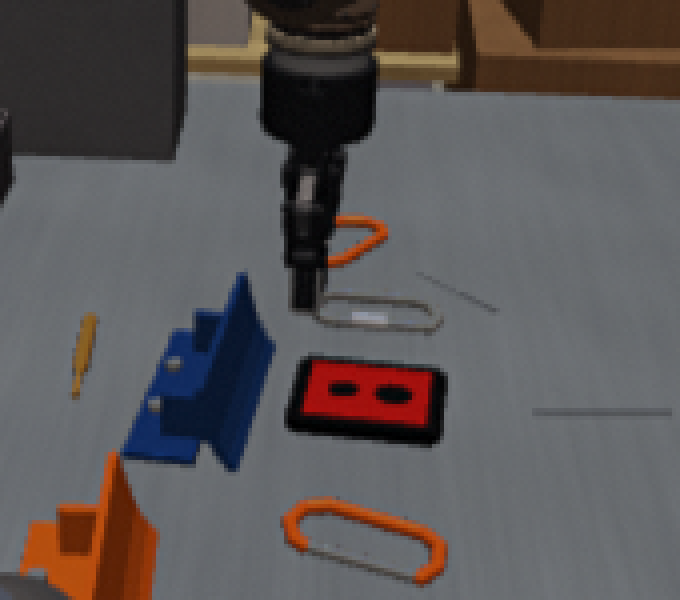

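Red side is up and the plate is flat. I'll raise the arm and check from the top.

```bash
python3 -m creep '[0,0,-1,0, 0,0,-2,0, 0,0,-3.5,0, 0,3,-4.5,0, 0,6,-4.5,0, 0,9,-4.5,0, 0,9,-4.5,0, 0,9,-4.5,0, 0,9,-4.5,0, 0,9,-4.5,0, 0,9,-4.5,0]' && python3 - <<'E'
from h import *
im=imaging.read_camera("top");cv2.imwrite("pics/t11.png",im[:,:,::-1])
h=cv2.cvtColor(im,cv2.COLOR_RGB2HSV);m=((h[...,0]<5)|(h[...,0]>174))&(h[...,1]>180)&(h[...,2]>90)
m[:,:335]=0;m[:200]=0
pts=cv2.findNonZero(m.astype(np.uint8));rc=cv2.minAreaRect(pts)
p=ray("top",rc[0],.012);print("centre in stop frame",instop(p).round(3),[round(v,1) for v in rc[1]])
print(ctrl.get_state()["contact_force"])
for n in("screwgate","carabiner1","punch"):
    for r in imaging.silhouettes("top",n):
        u=cv2.minAreaRect(cv2.findNonZero(r["mask"].astype(np.uint8)))[0]; print(n,round(r["p"],2),np.round(u,1))
E
```

```text
time: 13.08
eef_pos: [0.5661, 0.1074, 0.1916]
tcp_rot: [0.047, 0.999, -0.0, 0.0]
contact_force: [0.6, -0.9, 0.3]
opening: 0.334
centre in stop frame [-0.076 -0.01 ] [29.3, 33.5]
[ 0.44988285  0.67431345 -0.80835811]
screwgate 0.64 [429. 233.]
carabiner1 0.93 [477.6 221.7]
carabiner1 0.57 [312. 231.]
punch 0.57 [388.  150.6]
```

View pics/t11.png

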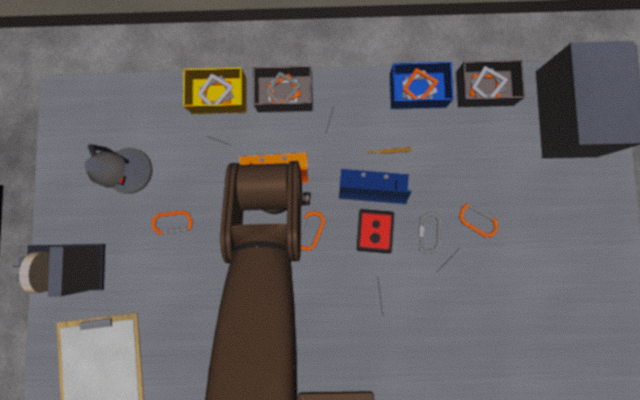

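The plate lies flat with red up at (375,231), clear of the stop. The carabiners, screwgate and punch sit at their starting pixels.

```bash
python3 -c "
from plant import ctrl; print(ctrl.sign_off())"
```

```text
the job is handed in; nothing more can be done
None
```

The gauge plate now lies flat on the bench, red side up, in front of the blue stop. I handed the job in after about 13 s; no verdict is reported.

- **Tipping it up:** I pushed the near end along the bench with the partly closed fingers until the far end rode up the stop. It leaned at roughly 60° and stayed there when I backed off. I judged the angle by eye from the side picture.
- **Turning it over:** I went over the stop, lowered the fingers behind the plate at about 78 mm height, and pushed its top back until it fell.

**Last checks:**
- The top camera puts the plate's centre 76 mm in front of the toe and 10 mm off the stop's middle, inside the allowed area.
- The screwgate, the punch, carabiner1 and carabiner3 are within about 1 to 2 pixels (a few mm) of their starting positions. Carabiner2 was not detected in that last check, but in the picture it is where it started.
- The gripper was clear of everything at 0.19 m height, with the force reading within about 1 N of zero.

Nothing failed. In the stop overlay only the rear flange line looked about 2 mm off, which is within the camera calibration.

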